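# Hang the sample basket on the weighing hook and set the range selector

## Task

Hang the steel sample basket by its bail on the hook of the weighing stand and let go of it; then turn the black range selector clockwise to its third click stop, counted from the home stop at its anticlockwise end, without running past it. Finish while holding the selector knob there between the fingers; leave the other things on the bench where they are.

Things in the scene. Friction and masses are not known exactly. Their poses are not given: they have to be found in the camera images.
- basket: Round steel sample basket, loose, about 0.2 kg (varies). Pan 80 mm across the rim, 55 mm high; 180 mm high in all. Origin: centre of its underside, z up. A rigid wire bail (6 mm thick) rises from the rim at +y and -y, 38 mm off centre, and arches in the y-z plane to an apex; the window between rim and apex is 62 mm high, 71 mm wide. Same after half a turn.
- basket_grip (a point): Centre of the blue upright grip block on the bail's apex: 16 mm (basket x) by 24 mm (basket y) by 56 mm high, from 124 to 180 mm above the basket's underside; this point is 152 mm above it. Pinch it here or up to 10 mm higher; the faces that look to basket +y and -y keep the fingers clear of the hook.
- basket_bail (a point): The underside of the bail's apex, 117 mm above the basket's underside, on its axis: the point that rests on the hook.
- weigh_stand: Weighing stand, fixed; origin on the work surface under the hook seat. Green foot 210 x 130 x 12 mm; on its +x side a steel post with a grey head, 173 mm high, its face 85 mm from the seat. The hook, an orange rod 8 mm thick with its axis at 148 mm height, runs from the head to stand -x through the seat; its free end, 25 mm beyond the seat, turns up to 164 mm height.
- hook_seat (a point): Top of the hook rod where the bail belongs, 152 mm above the work surface; a hung basket's underside is about 35 mm up. The basket comes in from the hook's free end towards stand +x, bail square to the rod (basket y along stand y), apex above the upturned end and pan rim below the rod, and is then lowered.
- selector_box: White range selector box, fixed, 120 x 120 x 60 mm, origin at the centre of its underside. On the top, a black dot for each of the six click stops round the knob; the third stop's dot is larger and green.
- selector_grip (a point): Black knob on the box, vertical axis: this point is on the axis in the middle of its bar grip, 90 mm above the work surface; its axes turn with the knob. The bar is 46 mm long (x), 15 mm thick (y), from 10 to 44 mm above the box top, on a skirt 48 mm across; a white line on its -x end is the pointer. At home the bar lies along box x, pointer to box -x.
- selector (a joint): Angle of the knob, rad, growing clockwise seen from above. Click stops at 0 (home), 0.419, 0.838, 1.257 (the third), 1.676, 2.094 (every 24 degrees); hard ends 0.07 beyond the first and last. A spring plunger pulls it into the nearest stop; passing to the next takes about 0.08 N m. It starts on home or on the first stop.
- bowl: White sample bowl, 110 mm across, 45 mm high, bystander; origin at the centre of its underside.
- spoon: Steel spoon, 170 mm long, lying, bystander.
- jar: Clear jar with a green cap, 60 mm across, 100 mm high, bystander; origin under its centre.
- weight: Steel check weight, 38 mm across, 54 mm high, bystander; origin under its centre.
- cup: Yellow cup, 72 mm across, 80 mm high, bystander; origin under its centre.
Not all that is in view belongs to the job. What is shaped like the basket but yellow is not meant.

How it is judged:
On the way, in this order (a step that is already met when the one before it is completed fails the run):
1. the basket hangs on the hook by its bail, let go, with the selector not yet past its second stop (horizontal distance between basket_bail and hook_seat below 0.04 m and z of basket_bail in the frame of weigh_stand between 0.143 and 0.16 m and angle between basket's own z axis and vertical below 0.2 rad and linear speed of basket below 0.05 m/s and contact force between basket and weigh_stand above 0.7 N and contact force between basket and the fingers below 0.05 N and value of joint selector below 1 rad), for 0.2 s.
2. the selector is gripped at its third stop (value of joint selector between 1.1566 and 1.3566 rad and contact force between selector and the fingers above 1 N), for 0.2 s.
At the end, for the whole second after the job is handed in: The basket hangs still on the hook, bail apex within 40 mm of the seat, upright within 0.2 rad, carried by the stand, not touched by the fingers. The selector is still, at its third stop (1.257 rad within 0.1), held by the fingers with more than 1 N (all of step 2 and horizontal distance between basket_bail and hook_seat below 0.04 m and z of basket_bail in the frame of weigh_stand between 0.143 and 0.16 m and angle between basket's own z axis and vertical below 0.2 rad and linear speed of basket below 0.05 m/s and contact force between basket and weigh_stand above 0.7 N and contact force between basket and the fingers below 0.05 N and velocity of joint selector between -0.1 and 0.1 rad/s); the arm keeps its last pose, push and grip.
It fails at once if the selector is run past the third stop, towards the fourth (value of joint selector above 1.5066 rad).
It fails at once if one of the bystanders (bowl, spoon, jar, check weight, cup) is displaced by more than 30 mm (distance of any of bowl, spoon, jar, weight, cup from where it was at the start of the episode above 0.03 m).
It also fails if it takes over 56 s, if anything falls off the work surface, if the arm or the gripper's body presses on something with over 40 N, if the wrist force passes 120 N, or if a joint passes its speed limit or range.

## Robot

A 6-joint arm with a two-finger parallel gripper is mounted at the origin on the work surface. World frame = base frame: x ahead of the robot, y to its left, z up, the work surface at z = 0. Lengths are in m, angles in rad, forces in N, time in s.
With the tool pointing down it reaches from about 0.35 to 0.975 m from the base axis. Payload 4.9 kg.
Tool frame: the origin (TCP) lies on the centre line of the jaws, within the pads' length; the fingertips stand 8 mm ahead of it and the grasp point (between the pads) lies 11 mm behind it; z points along the fingers, y is the direction in which the jaws open and shut (so a half turn about z gives the same grasp; the last joint's range is limited). The gripper opens to 85 mm and grips with 20 to 120 N. Pads are 22 mm wide; open, the fingers measure 114 mm over their backs; the gripper's body (76 mm by 85 mm) begins 54 mm behind the grasp point. The pads swing forward as they close: fully open they stand 13 mm farther back than shut.
Start: joints at [1.005, 0.053, 1.613, -0, 1.476, -0.119], TCP at [0.27, 0.564, 0.239] pointing down, gripper open.
Joint ranges: [-3.01, 3.01], [-1.01, 2.22], [0.06, 2.58], [-1.02, 4.17], [0.09, 2.62], [-3.14, 3.14]. Speed limits (rad/s): [2.57, 2.57, 3.14, 3.14, 3.14, 3.14].

## Interface

Orientations are given as a rotation vector (axis times angle).
In Python, from station import get_obs, get_image, calibration, finish_job gives the robot as it stands. The module is installed in compiled form; this text tells all that it offers.
- The arm moves only by the shell command python3 -m jog 'ROWS' [FORCE]. ROWS is JSON, a list of rows, each a list of 7 numbers: the shift along the tool's x, y, z in cm, then the turn, a rotation vector about the tool's x, y, z in rad, then the closure in counts, from 0 (fully open) to 255 (shut). In form: [[dx, dy, dz, ax, ay, az, jaw], ...]. A call has 1 to 8 rows; each row is the pose to reach, as a shift and turn from the pose measured when the call began, along the tool's axes at that moment; what a row does not reach only later rows make up. A row lasts 1/12 s, in which the tool goes at most 41.7 mm and 7.16 degrees, less where a joint would pass 70% of its speed; a pose out of reach is approached as far as the arm can. A call with a gripper value outside its range is refused whole. The fingers move at their own pace and stop on an object; FORCE is the grip in N (left out, the last holds). Time passes only in rows, so rows that repeat a pose let the fingers close. It gives the time, the measured TCP pose, the force and the opening at its end, in the units of the state.
- get_obs(): the state, without advancing time (a new reading comes with each control period).
- get_image(name): name is "scene" or "top" or "wrist"; returns the picture (384x512x3 uint8, red, green, blue); there is no depth.
- calibration(name): a dict with "vfov" (degrees; the focal length in pixels is half the picture's height over the tangent of half this angle, whatever the lens; pixels are square), "cx", "cy" (the principal point, pixels), "R" (3x3) and "t" (3): a world point X has camera coordinates R X + t. Camera axes: x right, y down, z forward; pixel columns grow to the right and rows downward; lengths in m; the calibration is good to about 2 mm. A picture is of the moment at which its call begins: read the wrist's pose just before it. calibration takes no time and is no camera call; for the wrist camera it gives the pose at the moment of the call.
- finish_job(): hands the job in, once; it reports no verdict.
The state is a dict: "t": time; "q": joint angles; "dq": joint speeds; "effort": joint torques, N m; "tool_pos": TCP position; "tool_rot": TCP orientation; "contact_force": force on the tool from outside, world axes, zero at the start; "wrist_torque": the same for the moment, N m; "opening": finger opening in m.
Only numpy, scipy, OpenCV 4.12 (cv2) and the standard library are available. Lean on these libraries where they do the work, as an engineer would, in place of code of your own. Each camera call takes 0.05 s, during which the arm holds its last target. There are 200 camera calls.

## Working session

There is one attempt and no reset: what is moved stays moved. The work goes in short steps, Python scripts to look and compute and a shell command to move; the robot and the scene stay as the last step left them, time stands still between calls to the robot, and variables do not carry over. Pictures are saved under pics/ and viewed, about 8 in all and at most 12, crops included, and the job is handed in when it is done.

```bash
mkdir -p pics
cat > h.py <<'E'
import numpy as np,cv2,json
from station import get_obs,get_image,calibration
from scipy.spatial.transform import Rotation as Ro
def snap(n,f):
    c=calibration(n);im=get_image(n);cv2.imwrite('pics/'+f,im[:,:,::-1])
    np.savez('pics/'+f+'.npz',im=im,R=c['R'],t=c['t'],f=192/np.tan(np.radians(c['vfov'])/2),c=[c['cx'],c['cy']])
def ld(f): return np.load('pics/'+f+'.npz')
def ray(d,u,v,z):
    R,t=d['R'],d['t'];o=-R.T@t
    r=R.T@np.array([(u-d['c'][0])/d['f'],(v-d['c'][1])/d['f'],1])
    return o+r*(z-o[2])/r[2]
def proj(d,X):
    p=d['R']@np.array(X,float)+d['t'];return p[:2]/p[2]*d['f']+d['c']
def rows(target):
    """shift in tool cm to world target"""
    o=get_obs();R=Ro.from_rotvec(o['tool_rot']).as_matrix()
    return R.T@(np.array(target)-o['tool_pos'])*100
E
python3 - <<'E'
from h import *
snap('scene','s0.png');snap('top','t0.png')
o=get_obs();print({k:np.round(v,3) for k,v in o.items()}); print(Ro.from_rotvec(o['tool_rot']).as_matrix().round(3))
for n in('s0.png','t0.png'):
    d=ld(n);print(-d['R'].T@d['t'],d['f'],d['c'],d['R'][2])
a=cv2.imread('pics/t0.png');cv2.imwrite('pics/t0b.png',cv2.resize(a,(800,600),interpolation=cv2.INTER_CUBIC))
a=cv2.imread('pics/s0.png');cv2.imwrite('pics/s0b.png',cv2.resize(a,(800,600),interpolation=cv2.INTER_CUBIC))
E
```

```text
{'t': np.float64(0.1), 'q': array([ 1.005,  0.053,  1.614, -0.   ,  1.476, -0.119]), 'dq': array([ 0.   , -0.003, -0.003,  0.   ,  0.001, -0.002]), 'effort': array([ 0.0000e+00, -3.9490e+01, -3.7136e+01, -0.0000e+00,  4.0000e-03,
        0.0000e+00]), 'tool_pos': array([0.27 , 0.563, 0.238]), 'tool_rot': array([-6.960e-01, -3.063e+00,  3.000e-03]), 'contact_force': array([ 0.249,  0.584, -0.095]), 'wrist_torque': array([-0.088, -0.012, -0.012]), 'opening': np.float64(0.085)}
[[-0.902  0.432 -0.001]
 [ 0.432  0.902 -0.002]
 [ 0.    -0.002 -1.   ]]
[1.38023623 0.30582375 1.03674119] 464.0047776999165 [256.87750395 189.90874149] [-0.6711053  -0.24687893 -0.69904826]
[0.34666736 0.01239087 1.27771597] 360.0792115419588 [259.20263984 190.65471305] [ 0.15216966 -0.01089449 -0.98829434]
```

View pics/t0b.png

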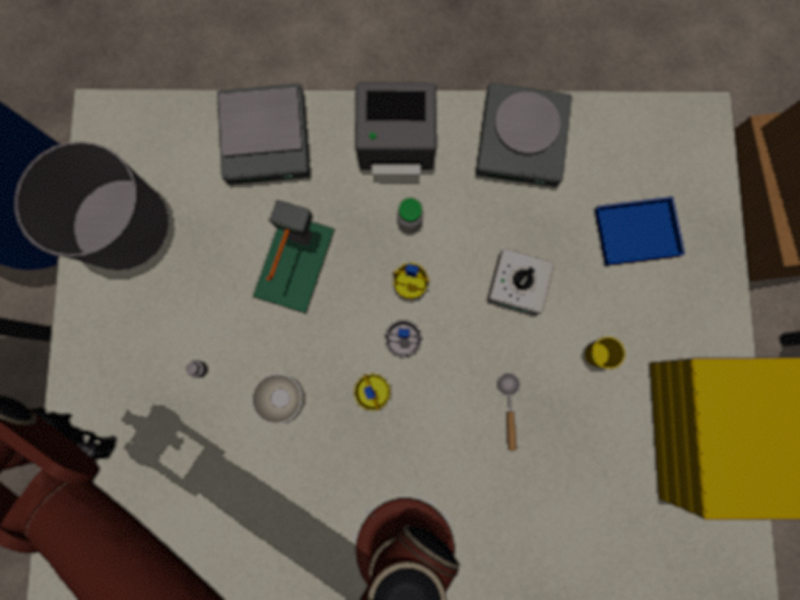

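View pics/s0b.png

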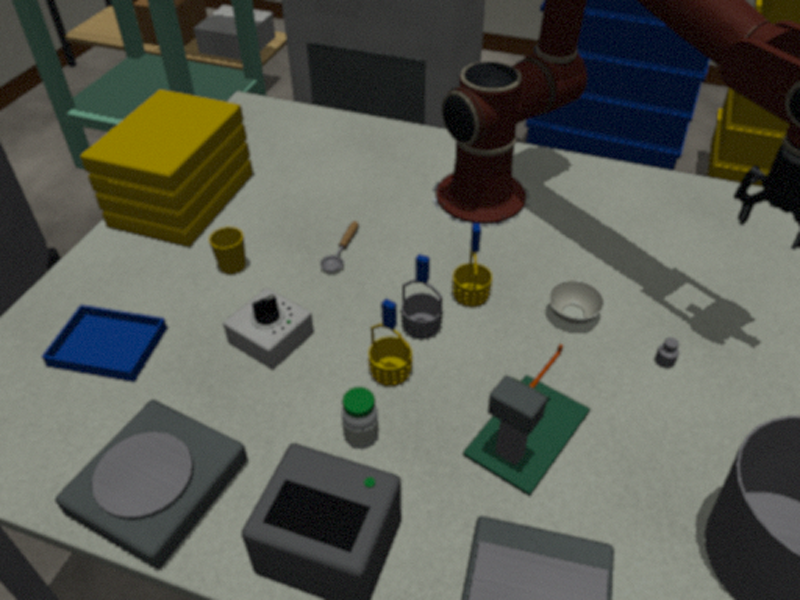

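The top view (800×600) shows the steel basket at (404,338) between two yellow decoys at (410,282) and (373,391). The stand is at (295,260) with the orange hook running from (288,232) to (271,278), its free end towards the robot. The selector is at (521,281). I'll measure these now.

Run:
```python
from h import *
d=ld('t0.png');im=d['im'];hsv=cv2.cvtColor(im,cv2.COLOR_RGB2HSV)
def comp(m,lo,n,amin=6):
    k,l,s,c=cv2.connectedComponentsWithStats(m.astype(np.uint8))
    for i in range(1,k):
        if s[i,4]>=amin and lo(c[i]):
            pts=np.argwhere(l==i)[:,::-1].astype(np.float32);r=cv2.minAreaRect(pts);print(n,s[i],c[i].round(1),r);yield c[i],pts,r
H,S,V=[hsv[:,:,i].astype(int) for i in range(3)]
blue=(H>105)&(H<130)&(S>110)
for c,p,r in comp(blue,lambda c:220<c[0]<290 and 150<c[1]<280,'blue'): print(ray(d,*c,0.165).round(3))
org=(H<14)&(S>130)&(V>60)
for c,p,r in comp(org,lambda c:150<c[0]<230 and 130<c[1]<200,'orange'):
    for q in cv2.boxPoints(r):print(q.round(1),ray(d,*q,0.150).round(3))
grn=(H>60)&(H<90)&(S>80)
for c,p,r in comp(grn,lambda c:150<c[0]<230 and 130<c[1]<210,'green',50):
    for q in cv2.boxPoints(cv2.minAreaRect(cv2.convexHull(p))):print(q.round(1),ray(d,*q,0.012).round(3))
for n,(u,v),z in[('basket rim',(404,338),.055),('knob',(523,279),.1),('yel1',(410,282),.055),('yel2',(373,391),.055),('jar',(410,210),.1),('bowl',(279,399),.045),('weight',(196,368),.05),('cup',(605,353),.08)]:
    print(n,ray(d,u*.64,v*.64,z).round(3))
print(proj(d,[.5,0,0]))
crop=im[130:270,140:370,::-1];cv2.imwrite('pics/t0c.png',cv2.resize(crop,(797,485),interpolation=cv2.INTER_CUBIC))
```

```text
blue [260 170   8   6  38] [263.2 172.3] ((263.5, 172.5), (7.0, 5.0), 0.0)
[ 0.576 -0.012  0.165]
blue [255 211   7   5  33] [258.  212.9] ((258.0, 213.0), (4.0, 6.0), 90.0)
[0.448 0.004 0.165]
blue [234 248   5   7  26] [236.1 251. ] ((236.00001525878906, 251.00001525878906), (5.656853675842285, 4.242640495300293), 45.0)
[0.332 0.071 0.165]
orange [171 146  14  33  83] [178.4 161.4] ((178.1464385986328, 162.23703002929688), (3.2547712326049805, 34.519351959228516), 20.13630485534668)
[170.7 177.9] [0.561 0.281 0.15 ]
[182.6 145.5] [0.668 0.247 0.15 ]
[185.6 146.6] [0.664 0.237 0.15 ]
[173.7 179. ] [0.558 0.271 0.15 ]
green [ 163  143   50   56 1450] [188.4 172.3] ((187.45001220703125, 167.64999389648438), (34.152591705322266, 55.97230911254883), 18.43494987487793)
[162.4 188.8] [0.548 0.342 0.012]
[180.1 135.7] [0.743 0.286 0.012]
[212.5 146.5] [0.703 0.167 0.012]
[194.8 199.6] [0.509 0.226 0.012]
basket rim [0.447 0.001 0.055]
knob [ 0.569 -0.252  0.1  ]
yel1 [ 0.57  -0.012  0.055]
yel2 [0.333 0.068 0.055]
jar [ 0.721 -0.012  0.1  ]
bowl [0.316 0.27  0.045]
weight [0.382 0.45  0.05 ]
cup [ 0.413 -0.427  0.08 ]
[258.74027497 202.66267218]
```

View pics/t0c.png

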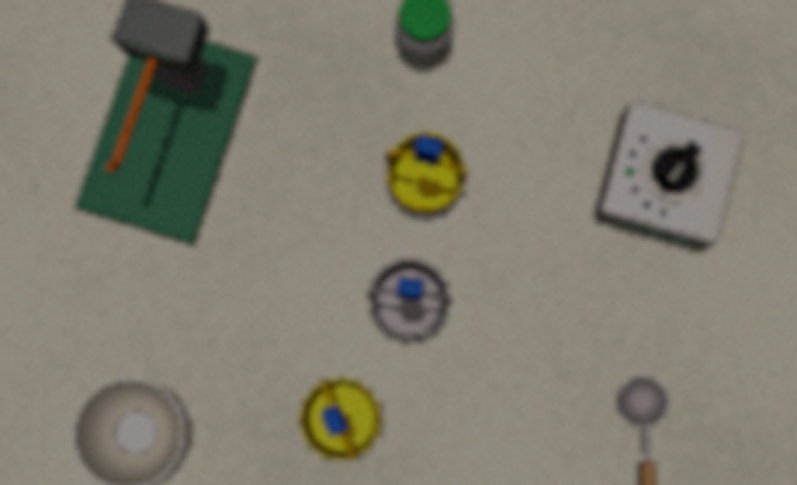

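The steel basket's bail lies roughly along world y. The hook axis has a yaw of about −17°, with the seat near (0.585, 0.268). The green dot is on the left of the knob, and the pointer end is near the bottom. I'll fly towards the stand for a close look on the way.

Run:
```python
from h import *
c=calibration('wrist');R,t=np.array(c['R']),np.array(c['t']);T=Ro.from_rotvec(get_obs()['tool_rot']).as_matrix()
print(c['vfov'],T.T@(-R.T@t-get_obs()['tool_pos']),T.T@R.T)
print(rows([0.46,0.30,0.36]))
```

```text
68.65926834962194 [ 0.06983609 -0.00122469 -0.13476665] [[ 5.69355153e-05 -9.61372661e-01 -2.75250074e-01]
 [ 9.99999972e-01  1.18190460e-04 -2.05956579e-04]
 [ 2.30532957e-04 -2.75250054e-01  9.61372641e-01]]
[-28.52708312 -15.53766388 -12.15760765]
```

```bash
python3 -m jog '[[-3,-1.4,-1.2,0,0,0,0],[-7,-3,-3,0,0,-0.05,0],[-10.5,-5,-5,0,0,-0.1,0],[-14,-6.6,-7,0,0,-0.15,0],[-17.5,-8.2,-9,0,0,-0.2,0],[-21,-10,-11,0,0,-0.2,0],[-24,-11.5,-12,0,0,-0.2,0],[-27,-13,-12,0,0,-0.2,0]]'
python3 -m jog '[[-3,-1.5,0,0,0,0,0],[-6,-2.6,0,0,0,0,0],[-6,-2.6,0,0,0,0,0],[-6,-2.6,0,0,0,0,0]]'
python3 - <<'E'
from h import *
snap('wrist','w1.png');d=ld('w1.png')
a=cv2.imread('pics/w1.png');cv2.imwrite('pics/w1b.png',cv2.resize(a,(800,600),interpolation=cv2.INTER_CUBIC))
E
```

```text
t: 0.77
tool_pos: [0.4586, 0.3284, 0.3618]
tool_rot: [0.385, 3.115, 0.002]
contact_force: [0.2, 0.1, 0.8]
opening: 0.0852
t: 1.1
tool_pos: [0.5111, 0.2874, 0.361]
tool_rot: [0.39, 3.116, 0.001]
contact_force: [0.6, -0.5, -0.6]
opening: 0.0854
```

View pics/w1b.png

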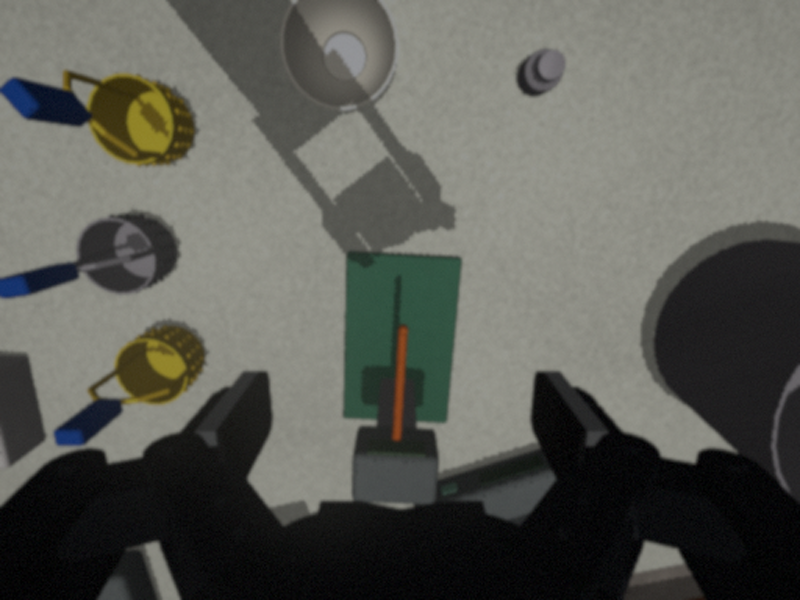

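The stand is seen from close by. The orange rod runs from its free end at (404,327) to the head face at (397,440). The steel basket is at left, around (128,252).

Run:
```python
from h import *
d=ld('w1.png');im=d['im'];hsv=cv2.cvtColor(im,cv2.COLOR_RGB2HSV);H,S,V=[hsv[:,:,i].astype(int) for i in range(3)]
m=(((H<14))&(S>130)&(V>60)).astype(np.uint8);k,l,s,c=cv2.connectedComponentsWithStats(m)
i=[i for i in range(1,k) if 200<c[i][0]<300 and s[i,4]>60]
for j in i:
    p=np.argwhere(l==j)[:,::-1].astype(np.float32);print(s[j]);y0,y1=p[:,1].min(),p[:,1].max()
    row=lambda a,b:p[(p[:,1]>=a)&(p[:,1]<b)].mean(0)
    tip=row(y0,y0+5);mid=row(y0+12,y0+17);end=row(y1-4,y1+1)
    print('tip',tip,ray(d,*tip,.162).round(4),'mid',ray(d,*mid,.148).round(4),'head',ray(d,*end,.148).round(4))
    A,B=ray(d,*mid,.148),ray(d,*end,.148);u=(B-A)/np.linalg.norm(B-A);print('yaw',np.degrees(np.arctan2(u[1],u[0])),'headpt',ray(d,end[0],y1+.5,.148).round(4),'seat from head',ray(d,end[0],y1+.5,.148)-.085*u,'tip outer',ray(d,tip[0],y0-.5,.164).round(4))
g=((H>60)&(H<95)&(S>80)).astype(np.uint8);k,l,s,c=cv2.connectedComponentsWithStats(g);j=max(range(1,k),key=lambda j:s[j,4]);p=np.argwhere(l==j)[:,::-1].astype(np.float32)
for q in cv2.approxPolyDP(cv2.convexHull(p),4,True)[:,0]:print('foot',q,ray(d,*q,.012).round(4))
print('basket',ray(d,128*.64,252*.64,.055))
print(rows([.40,0.0,.36]))
```

```text
[251 209  10  74 446]
tip [257.4074  211.07408] [0.5607 0.2748 0.162 ] mid [0.5816 0.2683 0.148 ] head [0.6641 0.243  0.148 ]
yaw -17.086225208659283 headpt [0.6685 0.2418 0.148 ] seat from head [0.58729423 0.26679045 0.148     ] tip outer [0.5567 0.2758 0.164 ]
foot [293. 166.] [0.5481 0.3426 0.012 ]
foot [284. 267.] [0.7381 0.2836 0.012 ]
foot [222. 265.] [0.7042 0.1683 0.012 ]
foot [223. 167.] [0.5197 0.2238 0.012 ]
basket [0.44904924 0.01726229 0.055     ]
[  3.64643003 -30.65342284   0.07475824]
```

```bash
python3 -m jog '[[0.5,-3.8,0,0,0,-0.05,0],[1,-7.7,0,0,0,-0.1,0],[1.5,-11.6,0,0,0,-0.15,0],[2,-15.5,0,0,0,-0.2,0],[2.5,-19.4,0,0,0,-0.25,0],[3,-23.3,0.5,0,0,-0.25,0],[3.4,-27.2,1.5,0,0,-0.25,0],[3.6,-30.7,3,0,0,-0.25,0]]'
python3 -m jog '[[0,0,0,0,0,0,0],[0,0,0,0,0,0,0],[0,0,0,0,0,0,0]]'
python3 - <<'E'
from h import *
snap('wrist','w2.png')
a=cv2.imread('pics/w2.png');cv2.imwrite('pics/w2b.png',cv2.resize(a,(800,600),interpolation=cv2.INTER_CUBIC))
E
```

```text
t: 1.82
tool_pos: [0.3994, -0.0008, 0.3318]
tool_rot: [-0.009, 3.136, 0.0]
contact_force: [1.1, 0.7, 0.3]
opening: 0.0851
t: 2.07
tool_pos: [0.3992, 0.0001, 0.3321]
tool_rot: [-0.01, 3.135, 0.001]
contact_force: [0.6, -0.6, -0.1]
opening: 0.0855
```

View pics/w2b.png

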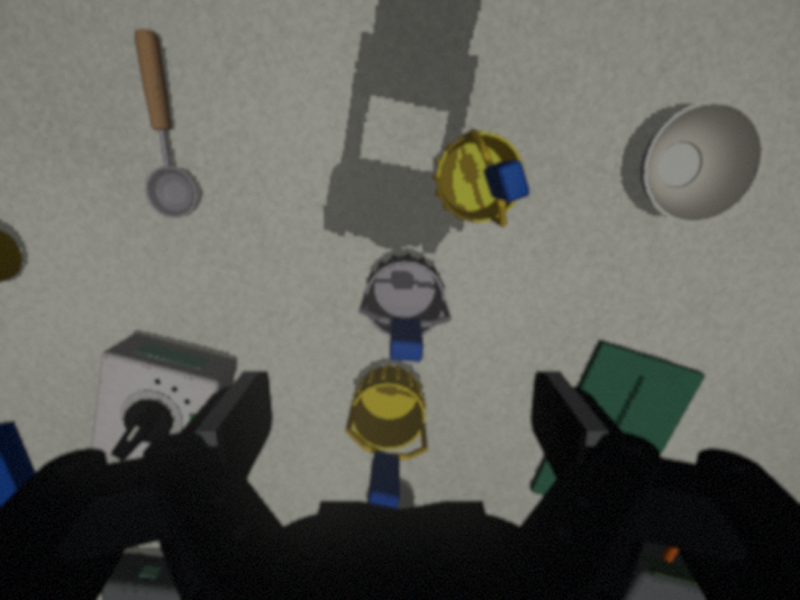

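The wrist view shows the basket's blue block top at (407,351) and the bail's lower corners at about (362,314) and (449,319). Next I measure the block's top face and the yaw.

Run:
```python
from h import *
d=ld('w2.png');im=d['im'];hsv=cv2.cvtColor(im,cv2.COLOR_RGB2HSV);H,S,V=[hsv[:,:,i].astype(int) for i in range(3)]
m=((H>100)&(H<130)&(S>120));m[:,:235]=0;m[:,285:]=0;m[:190]=0;m[245:]=0
m2=(m&(V>90)).astype(np.uint8);print(V[m].min(),np.percentile(V[m],[10,50,90]))
k,l,s,c=cv2.connectedComponentsWithStats(m2)
for j in range(1,k):
    if s[j,4]<30: continue
    p=np.argwhere(l==j)[:,::-1].astype(np.float32);r=cv2.minAreaRect(p);print(s[j],c[j],r)
    P=ray(d,*r[0],.18);print(P)
    Q=np.array([ray(d,*q,.18)[:2] for q in cv2.boxPoints(r)]);print(Q.round(4))
    e=[Q[1]-Q[0],Q[2]-Q[1]];e=max(e,key=lambda v:abs(v[1]));print('yaw of y',np.degrees(np.arctan2(*e[::-1])))
A,B=ray(d,362*.64,314*.64,.06),ray(d,449*.64,319*.64,.06);print('feet',A,B,np.degrees(np.arctan2(*(B-A)[1::-1])))
print('basket rim c',ray(d,405*.64,295*.64,.055))
```

```text
59 [ 83.7 112.  117. ]
[250 219  20  12 206] [259.5        224.24271845] ((259.4822082519531, 224.2487335205078), (19.23670196533203, 10.687056541442871), 4.085616588592529)
[0.44914847 0.00264704 0.18      ]
[[ 0.4548 -0.0083]
 [ 0.4421 -0.0075]
 [ 0.4436  0.0135]
 [ 0.4563  0.0129]]
yaw of y 86.00057615113029
feet [ 0.46195373 -0.038273    0.06      ] [0.46652776 0.04661031 0.06      ] 86.9155370786376
basket rim c [0.44386956 0.00346305 0.055     ]
```

```bash
python3 -m jog '[[-3,0.2,3,0,0,0.068,0],[-5,0.3,6,0,0,0.068,0],[-5,0.3,9,0,0,0.068,0],[-5,0.3,12,0,0,0.068,0],[-5,0.3,14.5,0,0,0.068,0],[-5,0.3,16.5,0,0,0.068,0],[-5,0.3,18,0,0,0.068,0],[-5,0.3,18.6,0,0,0.068,0]]' 40
python3 - <<'E'
from h import *
print(rows([.449,.003,.146]), get_obs()['tool_rot'])
E
```

```text
t: 2.78
tool_pos: [0.4497, 0.0059, 0.1442]
tool_rot: [0.089, 3.138, 0.002]
contact_force: [-0.5, 0.3, -0.1]
opening: 0.0856
[ 0.05533284 -0.29691332 -0.18369843] [8.90905154e-02 3.13824402e+00 2.42124212e-03]
```

```bash
python3 -m jog '[[0,-0.3,-0.1,0,0,0,0],[0,-0.3,-0.1,0,0,0,120],[0,-0.3,-0.1,0,0,0,255],[0,-0.3,-0.1,0,0,0,255],[0,-0.3,-0.1,0,0,0,255],[0,-0.3,-0.1,0,0,0,255],[0,-0.3,-0.1,0,0,0,255],[0,-0.3,-0.1,0,0,0,255]]' 40
python3 -m jog '[[0,0,0,0,0,0,255],[0,0,0,0,0,0,255],[0,0,0,0,0,0,255],[0,0,-1,0,0,0,255],[0,0,-2,0,0,0,255],[0,0,-3,0,0,0,255],[0,0,-3,0,0,0,255]]'
```

```text
t: 3.45
tool_pos: [0.4502, 0.003, 0.1461]
tool_rot: [0.089, 3.137, 0.003]
contact_force: [-0.0, 0.9, 2.7]
opening: 0.0235
t: 4.03
tool_pos: [0.4516, 0.0026, 0.1793]
tool_rot: [0.089, 3.132, 0.002]
contact_force: [0.6, 0.0, -1.6]
opening: 0.0237
```

```bash
python3 -m jog '[[0,0.5,-1.5,0,0,0,255],[-0.1,1.5,-3,0,0,0,255],[-0.4,3.5,-3.9,0,0,0.03,255],[-0.8,6,-3.9,0,0,0.07,255],[-1.1,9,-3.9,0,0,0.1,255],[-1.5,12,-3.9,0,0,0.14,255],[-1.9,15,-3.9,0,0,0.18,255],[-2.2,18,-3.9,0,0,0.21,255]]'
python3 - <<'E'
from h import *
o=get_obs();print(rows([.504,.292,.218]));r=o['tool_rot'];print(2*np.degrees(np.arctan2(r[1],r[0]))-90)
E
```

```text
t: 4.7
tool_pos: [0.4836, 0.1825, 0.2189]
tool_rot: [0.42, 3.104, 0.003]
contact_force: [0.4, -0.4, -2.4]
opening: 0.0239
[ 0.94568433 11.09976505  0.12231449]
74.59597742856187
```

```bash
python3 -m jog '[[0.3,3,0,0,0,0.02,255],[0.5,6,0,0,0,0.03,255],[0.7,8.5,0.1,0,0,0.03,255],[0.9,10.3,0.1,0,0,0.03,255],[0.95,11.1,0.1,0,0,0.03,255],[0.95,11.1,0.1,0,0,0.03,255],[0.95,11.1,0.1,0,0,0.03,255]]'
python3 - <<'E'
from h import *
o=get_obs();r=o['tool_rot'];print(2*np.degrees(np.arctan2(r[1],r[0]))-90,rows([.585,.2675,.218]))
snap('wrist','w3.png');snap('scene','s3.png')
a=cv2.imread('pics/w3.png');b=cv2.imread('pics/s3.png')[170:330,250:420]
cv2.imwrite('pics/c3.png',np.hstack([cv2.resize(a,(400,300)),cv2.resize(b,(319,300),interpolation=cv2.INTER_CUBIC)]))
E
```

```text
t: 5.28
tool_pos: [0.5039, 0.2916, 0.2181]
tool_rot: [0.466, 3.098, 0.002]
contact_force: [0.5, 0.4, -3.0]
opening: 0.0238
72.89718863407418 [-8.46310222  0.08587158  0.07900942]
```

View pics/c3.png

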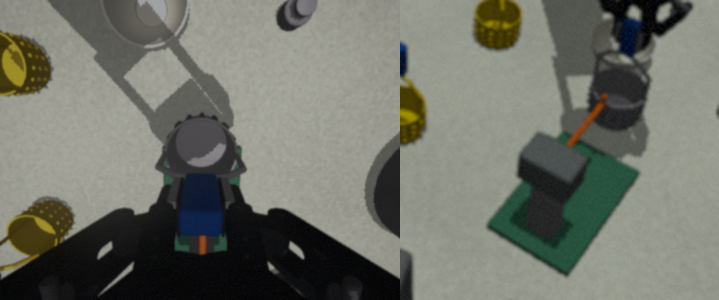

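The basket is upright in the jaws, with the hook tip in line with the bail window. Inserting.

```bash
python3 -m jog '[[-1,0,0,0,0,0,255],[-2.5,0,0,0,0,0,255],[-4,0,0,0,0,0,255],[-5.5,0.05,0,0,0,0,255],[-7,0.1,0,0,0,0,255],[-8,0.1,0,0,0,0,255],[-8.5,0.1,0,0,0,0,255],[-8.5,0.1,0,0,0,0,255]]'
python3 -m jog '[[0,0,0.5,0,0,0,255],[0,0,1.2,0,0,0,255],[0,0,2,0,0,0,255],[0,0,2.7,0,0,0,255],[0,0,3.2,0,0,0,255],[0,0,3.4,0,0,0,255],[0,0,3.5,0,0,0,255]]'
python3 - <<'E'
from h import *
snap('scene','s4.png');b=cv2.imread('pics/s4.png')[170:330,250:420]
cv2.imwrite('pics/c4.png',cv2.resize(b,(510,480),interpolation=cv2.INTER_CUBIC))
E
```

```text
t: 6.05
tool_pos: [0.5867, 0.2657, 0.2188]
tool_rot: [0.471, 3.097, 0.002]
contact_force: [-0.0, 0.1, -2.5]
opening: 0.0235
t: 6.63
tool_pos: [0.5865, 0.2657, 0.1827]
tool_rot: [0.47, 3.098, 0.001]
contact_force: [0.2, 0.0, -2.2]
opening: 0.0234
```

View pics/c4.png

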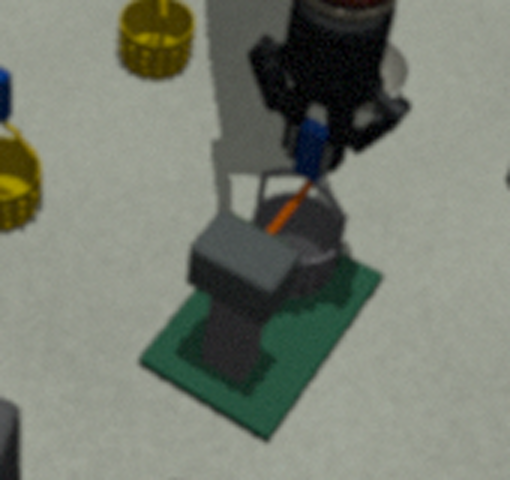

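The rod passes through the bail window just below the apex. I'll lower it the last few millimetres.

```bash
python3 -m jog '[[0,0,0.1,0,0,0,255],[0,0,0.2,0,0,0,255],[0,0,0.2,0,0,0,255],[0,0,0.2,0,0,0,255]]'
python3 -m jog '[[0,0,0.1,0,0,0,255],[0,0,0.1,0,0,0,255],[0,0,0.1,0,0,0,255]]'
```

```text
t: 7.02
tool_pos: [0.587, 0.2659, 0.1817]
tool_rot: [0.47, 3.097, 0.002]
contact_force: [-0.3, 0.2, -1.9]
opening: 0.0235
t: 7.27
tool_pos: [0.5872, 0.2659, 0.1815]
tool_rot: [0.47, 3.096, 0.003]
contact_force: [-1.2, 0.2, 1.6]
opening: 0.0238
```

The load moved from −2.2 N to +1.6 N, so the bail is resting on the hook. Releasing and rising.

```bash
python3 -m jog '[[0,0,0,0,0,0,180],[0,0,0,0,0,0,150],[0,0,0,0,0,0,120],[0,0,0,0,0,0,80],[0,0,0,0,0,0,40],[0,0,0,0,0,0,0],[0,0,0,0,0,0,0]]'
python3 -m jog '[[0,0,-0.5,0,0,0,0],[0,0,-2,0,0,0,0],[0,0,-4,0,0,0,0],[0,0,-7,0,0,0,0],[0,0,-10,0,0,0,0],[0,0,-13,0,0,0,0],[0,0,-15,0,0,0,0],[2,0,-16,0,0,0,0]]'
python3 - <<'E'
from h import *
snap('scene','s5.png');snap('wrist','w5.png')
b=cv2.imread('pics/s5.png')[170:330,250:420];a=cv2.imread('pics/w5.png')
cv2.imwrite('pics/c5.png',np.hstack([cv2.resize(a,(480,360)),cv2.resize(b,(319,360),interpolation=cv2.INTER_CUBIC)]))
print(rows([.50,-.24,.30]),get_obs()['q'])
E
```

```text
t: 7.85
tool_pos: [0.5872, 0.2659, 0.1814]
tool_rot: [0.47, 3.096, 0.003]
contact_force: [0.1, -0.2, 0.7]
opening: 0.0853
t: 8.52
tool_pos: [0.5692, 0.2712, 0.3474]
tool_rot: [0.473, 3.088, 0.008]
contact_force: [0.3, 0.8, 0.7]
opening: 0.0856
[ -8.7434193  -50.99815512   4.43217382] [ 0.33165138  0.00956603  1.47968379 -0.00238702  1.6349616  -0.9391352 ]
```

View pics/c5.png

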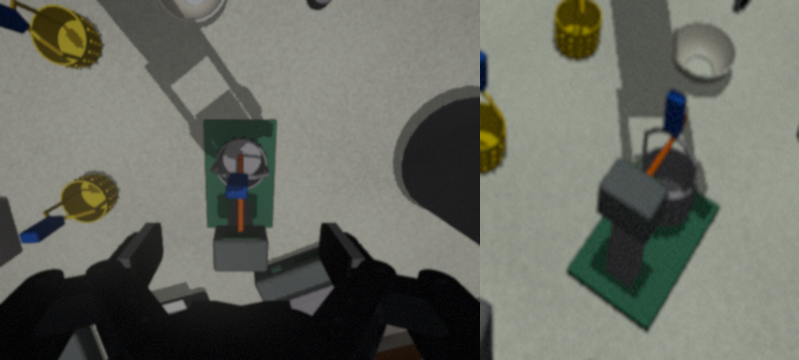

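The basket hangs upright on the hook, released. On to the selector.

```bash
python3 -m jog '[[-0.3,-2,0,0,0,0,0],[-1,-6,0,0,0,0,0],[-1.7,-10,0,0,0,0,0],[-2.4,-14,0,0,0,0,0],[-3.1,-18,0,0,0,0,0],[-3.8,-22,0,0,0,0,0],[-4.5,-26,1,0,0,0,0],[-5.2,-30,2,0,0,0,0]]'
python3 -m jog '[[-0.6,-4,1,0,0,0,0],[-1.2,-8,1.5,0,0,0,0],[-1.8,-12,2,0,0,0,0],[-2.4,-16,2.4,0,0,0,0],[-3,-19,2.4,0,0,0,0],[-3.5,-21,2.4,0,0,0,0],[-3.5,-21,2.4,0,0,0,0],[-3.5,-21,2.4,0,0,0,0]]'
python3 - <<'E'
from h import *
snap('wrist','w6.png')
a=cv2.imread('pics/w6.png');cv2.imwrite('pics/w6b.png',cv2.resize(a,(800,600),interpolation=cv2.INTER_CUBIC))
d=ld('w6.png');print(proj(d,[.569,-.252,.104])/.64)
E
```

```text
t: 9.28
tool_pos: [0.5276, -0.0308, 0.3264]
tool_rot: [0.467, 3.088, 0.009]
contact_force: [0.2, -0.8, 0.7]
opening: 0.0857
t: 9.95
tool_pos: [0.4991, -0.2426, 0.3009]
tool_rot: [0.47, 3.088, 0.01]
contact_force: [0.2, 0.5, -0.4]
opening: 0.0854
[414.83900738 347.92864821]
```

View pics/w6b.png

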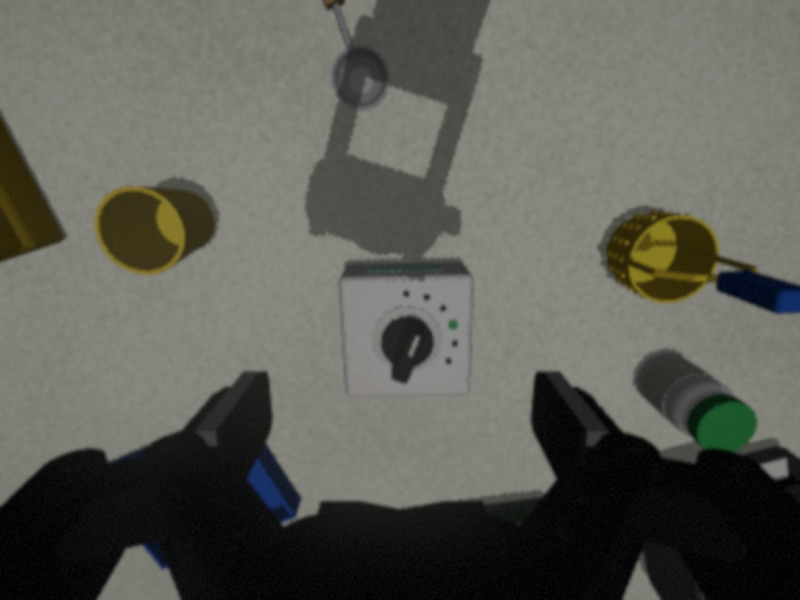

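The selector is at its first stop: the white pointer at (414,345) aims up and to the right, and the bar's tail is at (400,378). The dots are at (406,294), (427,297), (444,308), green (453,324), (455,343) and (448,361). Now to measure.

Run:
```python
from h import *
d=ld('w6.png');k=.64;f=lambda u,v,z:ray(d,u*k,v*k,z)[:2]
C=np.array([f(*p,.06) for p in[(342,278),(472,274),(469,393),(347,394)]]);c=C.mean(0);print('corners',C.round(3),'centre',c, [np.linalg.norm(C[i]-C[i-1]).round(4) for i in range(4)])
D=np.array([f(*p,.06) for p in[(406,294),(427,297),(444,308),(453,324),(455,343),(448,361)]])
A=np.c_[2*D,np.ones(6)];s=np.linalg.lstsq(A,(D**2).sum(1),rcond=None)[0];print('dot circle',s[:2],np.sqrt(s[2]+s[:2]@s[:2]))
print('dot angles',np.degrees(np.arctan2(*(D-c).T[::-1])).round(1))
im=d['im'];g=cv2.cvtColor(im,cv2.COLOR_RGB2GRAY);m=(g<55);m[:,:225]=0;m[:,300:]=0;m[:190]=0;m[248:]=0
k_,l,st,ce=cv2.connectedComponentsWithStats(m.astype(np.uint8));j=1+st[1:,4].argmax();print(st[j])
p=np.argwhere(g[205:245,245:275]>85)  # white line candidates
crop=im[190:255,220:305,::-1];cv2.imwrite('pics/k6.png',cv2.resize(crop,(780,600),interpolation=cv2.INTER_CUBIC))
r=get_obs()['tool_rot'];print('tool y yaw',2*np.degrees(np.arctan2(r[1],r[0]))-90)
```

```text
corners [[ 0.505 -0.298]
 [ 0.536 -0.188]
 [ 0.648 -0.22 ]
 [ 0.614 -0.331]] centre [ 0.57541517 -0.25911005] [np.float64(0.1138), np.float64(0.1141), np.float64(0.1167), np.float64(0.1164)]
dot circle [ 0.57718946 -0.25855174] 0.04291474737000428
dot angles [164.9 138.6 113.4  89.9  65.   40.4]
[245 203  32  41 823]
tool y yaw 72.78053135156819
```

View pics/k6.png

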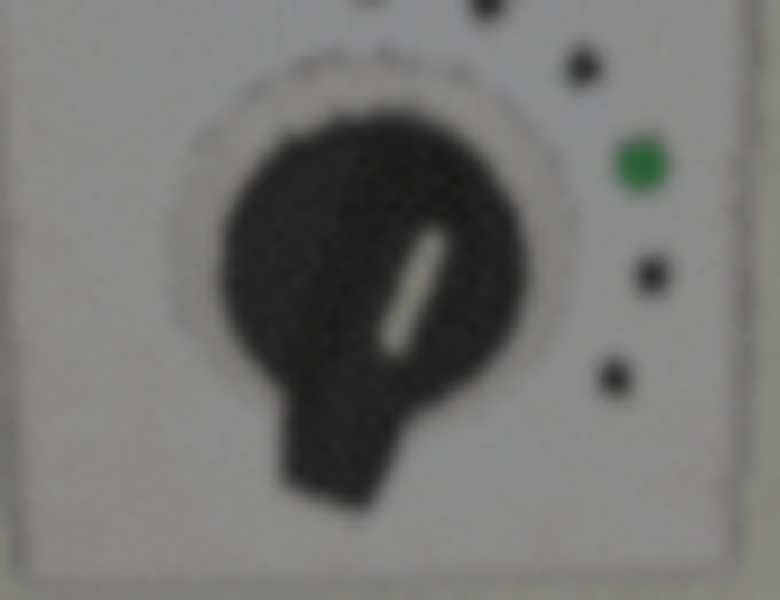

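Run:
```python
from h import *
d=ld('w6.png')
a,b=[ray(d,220+u/9.18,190+v/9.23,.104)[:2] for u,v in[(437,228),(393,352)]];w=a-b
print(a,b,np.degrees(np.arctan2(w[1],w[0])))
t1,t2=[ray(d,220+u/9.18,190+v/9.23,.104)[:2] for u,v in[(285,485),(365,510)]];print('tail',(t1+t2)/2,'mid w/ pointer tip',((t1+t2)/2+a)/2,np.linalg.norm((t1+t2)/2-a))
o=get_obs();print(rows([.576,-.259,.15]),rows([.576,-.259,.083]),o['q'])
```

```text
[ 0.5593888  -0.24632866] [ 0.57520487 -0.25746181] 144.85775897119962
tail [ 0.59368423 -0.27316547] mid w/ pointer tip [ 0.57653652 -0.25974707] 0.04354757564094427
[-7.57680414  0.48196611 15.25011178] [-7.46165481  0.42285622 21.94886142] [-0.59156187 -0.15489792  1.71098295  0.01338319  1.57157352 -1.86171813]
```

The pointer is at about 142°, and the first stop is expected at 139.5°. The axis is at (0.576, −0.259). I need the jaw at a yaw of 49.5° now, then turn 48° clockwise.

```bash
python3 -m jog '[[-2,0.1,3,0,0,0.1,0],[-4,0.2,6,0,0,0.2,0],[-6,0.3,9,0,0,0.3,0],[-7.5,0.5,12,0,0,0.4,0],[-7.6,0.5,14,0,0,0.4,0],[-7.6,0.5,15.2,0,0,0.4,0],[-7.6,0.5,15.2,0,0,0.4,0]]' 40
python3 - <<'E'
from h import *
o=get_obs();r=o['tool_rot'];print(rows([.576,-.259,.083]),2*np.degrees(np.arctan2(r[1],r[0]))-90,Ro.from_rotvec(r).as_matrix()[:,2])
E
```

```text
t: 10.58
tool_pos: [0.5748, -0.2565, 0.1466]
tool_rot: [1.071, 2.942, 0.017]
contact_force: [-0.7, 0.4, -0.5]
opening: 0.0855
[-0.22000954 -0.20069305  6.36234738] 49.98612309194925 [ 0.01326105  0.00692208 -0.99988811]
```

```bash
python3 -m jog '[[-0.2,-0.2,2,0,0,0,0],[-0.2,-0.2,4,0,0,0,0],[-0.2,-0.2,5.4,0,0,0,0],[-0.2,-0.2,6.1,0,0,0,0],[-0.2,-0.2,6.4,0,0,0,0],[-0.2,-0.2,6.4,0,0,0,0],[-0.2,-0.2,6.4,0,0,0,0]]' 40
python3 -m jog '[[0,0,0,0,0,0,100],[0,0,0,0,0,0,180],[0,0,0,0,0,0,255],[0,0,0,0,0,0,255],[0,0,0,0,0,0,255],[0,0,0,0,0,0,255],[0,0,0,0,0,0,255],[0,0,0,0,0,0,255]]' 40
```

```text
t: 11.17
tool_pos: [0.5766, -0.2593, 0.0841]
tool_rot: [1.071, 2.941, 0.017]
contact_force: [0.1, 0.8, 0.6]
opening: 0.0855
t: 11.83
tool_pos: [0.5767, -0.2591, 0.0844]
tool_rot: [1.07, 2.941, 0.017]
contact_force: [0.5, 1.3, 2.5]
opening: 0.0141
```

The bar is gripped, with an opening of 14 mm. I'll turn clockwise in small steps.

```bash
python3 -m jog '[[0,0,0,0,0,0.07,255],[0,0,0,0,0,0.14,255],[0,0,0,0,0,0.21,255],[0,0,0,0,0,0.28,255],[0,0,0,0,0,0.35,255],[0,0,0,0,0,0.42,255],[0,0,0,0,0,0.42,255],[0,0,0,0,0,0.42,255]]'
python3 - <<'E'
from h import *
o=get_obs();r=o['tool_rot'];print(2*np.degrees(np.arctan2(r[1],r[0]))-90,o['wrist_torque'],rows([.5767,-.2591,.0844]))
E
```

```text
t: 12.5
tool_pos: [0.5768, -0.259, 0.0843]
tool_rot: [1.659, 2.656, 0.021]
contact_force: [2.4, 2.0, 0.6]
opening: 0.0144
26.030020171885454 [-0.1257608   0.09962537 -0.12959499] [-0.00224213 -0.01543672 -0.00889423]
```

```bash
python3 -m jog '[[0,0,0,0,0,0.07,255],[0,0,0,0,0,0.14,255],[0,0,0,0,0,0.21,255],[0,0,0,0,0,0.28,255],[0,0,0,0,0,0.35,255],[0,0,0,0,0,0.41,255],[0,0,0,0,0,0.42,255],[0,0,0,0,0,0.42,255]]'
python3 - <<'E'
from h import *
o=get_obs();r=o['tool_rot'];print(2*np.degrees(np.arctan2(r[1],r[0]))-90,o['wrist_torque'],o['opening'])
snap('wrist','w7.png');snap('scene','s7.png');snap('top','t7.png')
a=cv2.imread('pics/w7.png');b=cv2.imread('pics/s7.png');t=cv2.imread('pics/t7.png')
cv2.imwrite('pics/c7.png',np.vstack([np.hstack([cv2.resize(b[160:290,120:290],(400,300),interpolation=2),cv2.resize(a,(400,300))]),np.hstack([cv2.resize(t,(400,300)),cv2.resize(b[170:330,250:420],(400,300),interpolation=2)])]))
E
```

```text
t: 13.17
tool_pos: [0.577, -0.259, 0.0844]
tool_rot: [2.176, 2.256, 0.024]
contact_force: [1.4, 1.7, 0.2]
opening: 0.0143
2.074792864981447 [-0.0845816   0.03169011 -0.09328666] 0.01425953850912974
```

View pics/c7.png

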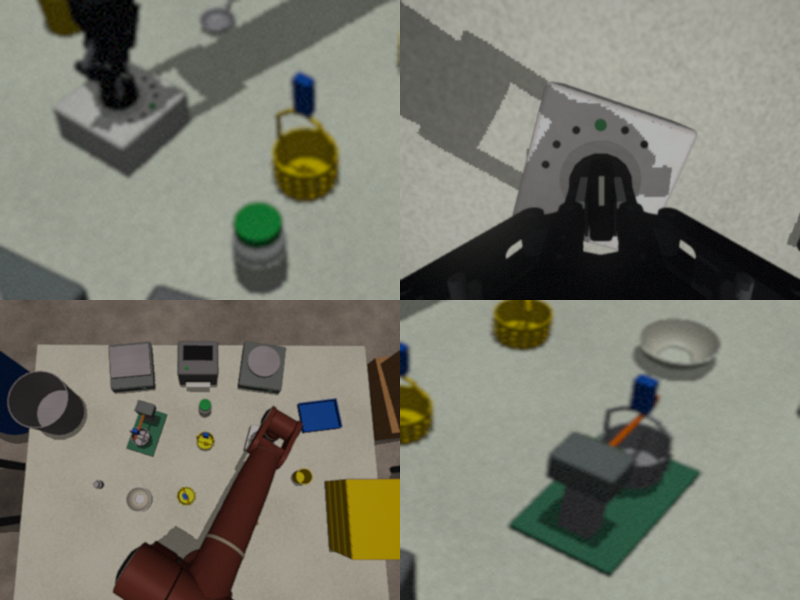

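The pointer lines up with the green dot, and the basket is still on the hook. I'll hold briefly, then hand in.

```bash
python3 -m jog '[[0,0,0,0,0,0,255],[0,0,0,0,0,0,255],[0,0,0,0,0,0,255],[0,0,0,0,0,0,255],[0,0,0,0,0,0,255],[0,0,0,0,0,0,255]]' && python3 -c "from station import finish_job;print(finish_job())"
```

```text
t: 13.82
tool_pos: [0.5771, -0.259, 0.0843]
tool_rot: [2.176, 2.256, 0.024]
contact_force: [2.8, 0.3, 0.9]
opening: 0.0145
the job is handed in; nothing more can be done
None
```

I hung the steel basket on the weighing stand's hook by its bail and let go. I then turned the selector from its first stop, where I found it, 48° clockwise to the third and handed in with the knob still held. The whole run took 13.8 s of the 56 s allowed.

- **Basket:** the last pictures show it hanging upright on the hook, clear of the fingers. When I lowered it, the vertical force went from −2.2 N to +1.6 N, so the hook took the weight.
- **Selector:** the pointer lines up with the green dot. The jaw yaw is 2.1°, against about 1.5° expected for the third stop.
- **Grip:** I set 40 N on the knob, with the fingers 14.5 mm apart on the 15 mm bar. I did not measure the finger contact force directly.
- **Bystanders:** none looked displaced in the final pictures; I judged this by eye and did not measure it.

No check failed. The two pointer readings before the grasp, 142° and 145°, differed by a few degrees from the 139.5° I expected for the first stop, but the final picture settled it.

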